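Hang the loaded parts bin on the louvre panel

ROBOT

A 6-joint arm with a two-finger parallel gripper is mounted at the origin on a cart in front of the work surface, level with it; the furniture and walls round the work are solid. World frame = base frame: x ahead of the robot, y to its left, z up, the work surface at z = 0. Lengths are in m, angles in rad, forces in N, time in s.
With the tool pointing down it reaches from about 0.375 to 0.925 m from the base axis. Payload 5.7 kg.
Tool frame: the origin (TCP) lies on the mounting face of the last link; the fingertips stand 173 mm ahead of it and the grasp point (between the pads) lies 155 mm ahead of it (arm.tcp_to_tips is the distance from the TCP to the fingertips, in m); z points along the fingers, y is the line along which they close (so a half turn about z gives the same grasp; the last joint's range is limited). The gripper opens to 85 mm and grips with 20 to 120 N. Pads are 22 mm wide; open, the fingers measure 114 mm over their backs; the gripper's body (76 mm by 85 mm) begins 54 mm behind the grasp point. The pads swing forward as they close: fully open they stand 13 mm farther back than shut.
Start: joints at [1.206, 0.359, 1.51, -0, 1.272, -0.115], TCP at [0.148, 0.581, 0.405] pointing down, gripper open.
Joint ranges: [-2.97, 2.97], [-1.01, 2.36], [0.21, 2.38], [-0.96, 4.11], [0.2, 2.71], [-2.98, 2.98]. Speed limits (rad/s): [2.39, 2.39, 3.14, 3.14, 3.14, 3.14].

INTERFACE

Orientations are given as a unit quaternion [x, y, z, w].
In Python, from plant import arm gives the robot as it stands.
- The arm moves only by the tool servo_tool, never from a script. Its argument "targets" is one flat list of numbers, 4 for each row, row after row: the shift along the tool's x, y, z in mm, then the turn about the tool's z in degrees. In form: [dx, dy, dz, roll, dx, dy, dz, roll, ...]. A call has 1 to 20 rows; each row shifts and turns the commanded pose from where the row before left it, along the tool's axes as they then stand; what a row does not reach is not made up. A row lasts 1/10 s, in which the tool goes at most 50 mm and 8.59 degrees, less where a joint would pass 70% of its speed; a pose out of reach is approached as far as the arm can. A call is refused whole if a number of a shift passes 50 or a number of a turn 8.59, either way. A call with a gripper value outside its range is refused whole. "gripper" is the finger opening in mm, from 0 to 85.4, set as the call begins (left out, the last holds). The fingers move at their own pace and stop on an object; "squeeze" is the grip in N (left out, the last holds). Time passes only in rows, so rows that do not move let the fingers close. It gives the time, the measured TCP pose, the force, the opening and the grip force at its end, in the units of the state.
- arm.observe(): the state, without advancing time (a new reading comes with each control period).
- arm.capture(name): name is "scene" or "side" or "wrist"; returns a dict with "img" (420x560x3 uint8, red, green, blue), "mtx" (3x3 intrinsics, pixels), "world_from_camera" (4x4, takes a point from camera to world coordinates); the wrist camera has in their place "hand_eye" (4x4, takes a point from camera to tool coordinates, whose origin is the TCP and whose axes are the flange's). Camera axes: x right, y down, z forward; pixel columns grow to the right and rows downward; lengths in m; the calibration is good to about 2 mm. The wrist camera is an equidistant fisheye: a pixel r from the principal point sees the ray r / f radians off the axis. A picture is of the moment at which its call begins: read the wrist's pose just before it. There is no depth.
- arm.hand_in(): hands the job in; it is judged then, once.
The state is a dict: "clock": time; "joint_pos": joint angles; "qd": joint speeds; "effort": joint torques, N m; "eef_pos": TCP position; "ee_rot": TCP orientation; "contact_force": force on the tool from outside, world axes, zero at the start; "ft_torque": the same for the moment, N m; "finger_gap": finger opening in m; "finger_force": force on a finger pad.
Only numpy, scipy, OpenCV 4.12 (cv2) and the standard library are available. Lean on these libraries where they do the work, as an engineer would, in place of code of your own. Each camera call takes 0.05 s, during which the arm holds its last target. There are 200 camera calls.

TASK

Hang the small grey parts bin, with the sanding block still lying in it, on the little louvre panel on the bench: lift it over so that the turned-down lip on its back drops behind the top louvre, near the middle of its length. Let go so that it hangs there by itself, square to the panel, and leave the marker, spanner and wooden handle where they are.

Things in the scene. Friction and masses are not known exactly. Their poses are not given: they have to be found in the camera images.
- bin_center (a point): The parts bin (see parts_bin) at the middle of its depth and width, 30 mm above its underside. Axes: x to its back (the lip side), y along its width, z up. Side walls are parallel, 56 mm apart outside, 58 mm high from the back to 15 mm ahead (-x) of this point, then slope down to the 34 mm high front wall. Grip across the width.
- lip_edge (a point): Middle of the lower edge of the bin's turned-down lip, 40.5 mm behind (+x) and 18 mm above bin_center. The turned-down edge is 3 mm thick and 10 mm deep; the slot between it and the back wall (outer face 30 mm behind bin_center) is 9 mm wide and open below. Axes as bin_center's.
- louvre_top (a point): Middle of the top edge of the panel's upper louvre, 135 mm above the bench. Axes: x into the panel, y along the louvre, z up. The louvre is an upright lip 4 mm thick (point at mid-thickness), 106 mm long; the pocket behind it is open at the top, 14 mm wide to the sheet and 16 mm deep. Correctly hung, lip_edge is about 10 mm below and 4 to 14 mm behind (+x) this point.
- block_center (a point): Middle of the black sanding block (32 x 50 x 18 mm, 0.05 kg) that lies loose on the floor of the bin, its long side along the bin's depth. z up.
- parts_bin: Open-topped grey plastic parts bin, 60 mm deep (x), 56 mm wide (y), 62 mm high, walls 3 mm, 0.1 to 0.2 kg, standing upright on the rubber mat at the bench's front edge. Origin at the middle of its underside, axes as bin_center's. A 56 mm long lip sticks out 12 mm from the top of its back wall and turns down.
- louvre_panel: Fixed grey steel sheet 120 mm wide, top 148 mm above the bench, on two legs with flat feet, with two like louvres, the lower 40 mm below the upper; a bin hung on the upper rests its back against the lower and droops forward by up to about 0.13 rad. Origin on the bench under the middle of the sheet's front face, axes as louvre_top's.
- wood_handle: Bystander: loose turned wooden file handle, 30 x 96 x 30 mm, lying on the bench right of the panel, in front of the grinder. Origin at the middle of its underside.
- marker: Bystander: blue and white paint marker, 16 x 101 x 18 mm, lying on the bench in front of the panel. Origin at the middle of its underside.
- spanner: Bystander: small steel spanner, 22 x 128 x 5 mm, lying on the bench left of the mat. Origin at the middle of its underside.

How it is judged:
At the end, for the whole second after the job is handed in: The bin hangs at rest by its lip on the top louvre: the lip's edge is between louvre and sheet, 5 to 16 mm below the louvre's top edge, within 26 mm of the middle of its length; the bin is within 0.15 rad of square to the panel and leans less than 0.25 rad; the sanding block is inside the bin (x of lip_edge in the frame of louvre_top between 0.001 and 0.0165 m and z of lip_edge in the frame of louvre_top between -0.016 and -0.005 m and y of lip_edge in the frame of louvre_top between -0.026 and 0.026 m and angle between parts_bin's own z axis and vertical below 0.25 rad and angle between the y axis of parts_bin and the y axis of louvre_panel, either way round below 0.15 rad and x of block_center in the frame of parts_bin between -0.03 and 0.03 m and y of block_center in the frame of parts_bin between -0.028 and 0.028 m and z of block_center in the frame of parts_bin between 0 and 0.045 m and linear speed of parts_bin below 0.02 m/s); the robot touches nothing.
It fails at once if the wood_handle is moved by more than 30 mm (distance of wood_handle from where it was at the start of the episode above 0.03 m).
It fails at once if the marker is moved by more than 30 mm (distance of marker from where it was at the start of the episode above 0.03 m).
It fails at once if the spanner is moved by more than 30 mm (distance of spanner from where it was at the start of the episode above 0.03 m).
It also fails if it takes over 40 s, if anything falls off the work surface, if the arm or the gripper's body presses on something with over 40 N, if the wrist force passes 120 N, or if a joint passes its speed limit or range.

## Working session

There is one attempt and no reset: what is moved stays moved. The work goes in short steps, Python scripts to look and compute and a tool call to move; the robot and the scene stay as the last step left them, time stands still between calls to the robot, and variables do not carry over. Pictures are saved under pics/ and viewed, at most 10 in all, crops included, and the job is handed in when it is done.

Besides the shell and the picture viewer there is one more tool, called after "Call:" as a command line: name --argument value ..., lists and objects as JSON in quotes. servo_tool: Moves the arm, as the interface text tells. Its arguments: {"type":"object","properties":{"targets":{"type":"array"},"gripper":{"type":"number"},"squeeze":{"type":"number"}},"required":["targets"]}

```bash
mkdir -p pics; ls
python3 - <<'E'
from plant import arm
import cv2,numpy as np
np.set_printoptions(precision=4,suppress=True)
print(arm.observe())
for n in("scene","side","wrist"):
    c=arm.capture(n); cv2.imwrite(f"pics/{n}0.png",c["img"][:,:,::-1])
    for k in c:
        if k!="img":print(n,k,c[k])
E
```

```text
pics
{'clock': 0.0, 'joint_pos': array([ 1.2059,  0.3595,  1.5114, -0.    ,  1.2725, -0.1151]), 'qd': array([ 0.0008, -0.0003,  0.0008, -0.0002,  0.0004, -0.0012]), 'effort': array([ -0.0001, -52.7611, -27.8616,  -0.0002,   0.0132,   0.    ]), 'eef_pos': array([0.1482, 0.581 , 0.4038]), 'ee_rot': array([ 0.1246,  0.9922, -0.0009, -0.0002]), 'contact_force': array([ 0.1673,  0.114 , -1.0252]), 'ft_torque': array([0.0253, 0.0625, 0.0458]), 'finger_force': 0.0, 'finger_gap': 0.08556766333566146}
scene mtx [[390.8818   0.     284.4354]
 [  0.     390.8818 207.9306]
 [  0.       0.       1.    ]]
scene world_from_camera [[-0.6445  0.6621 -0.3824  0.8255]
 [ 0.7646  0.5537 -0.33    0.5821]
 [-0.0068 -0.5051 -0.863   0.8463]
 [ 0.      0.      0.      1.    ]]
side mtx [[403.6831   0.     281.7317]
 [  0.     403.6831 207.676 ]
 [  0.       0.       1.    ]]
side world_from_camera [[ 0.9686 -0.1484  0.1994  0.3288]
 [-0.2483 -0.5389  0.805  -0.392 ]
 [-0.012  -0.8292 -0.5588  0.5887]
 [ 0.      0.      0.      1.    ]]
wrist mtx [[325.1923   0.     282.4664]
 [  0.     325.1923 209.5382]
 [  0.       0.       1.    ]]
wrist hand_eye [[-0.0007 -0.955  -0.2967  0.0758]
 [ 1.     -0.0009  0.0005 -0.0001]
 [-0.0008 -0.2967  0.955   0.0307]
 [ 0.      0.      0.      1.    ]]
```

View pics/scene0.png

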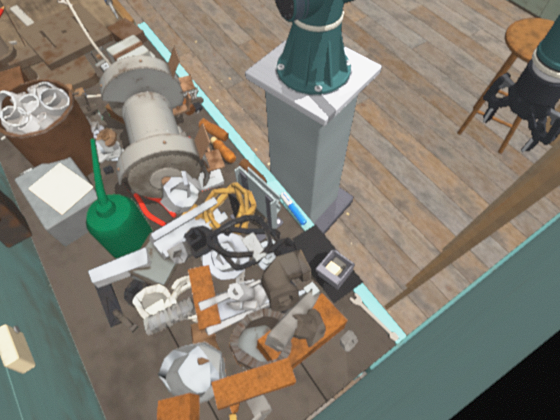

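View pics/side0.png

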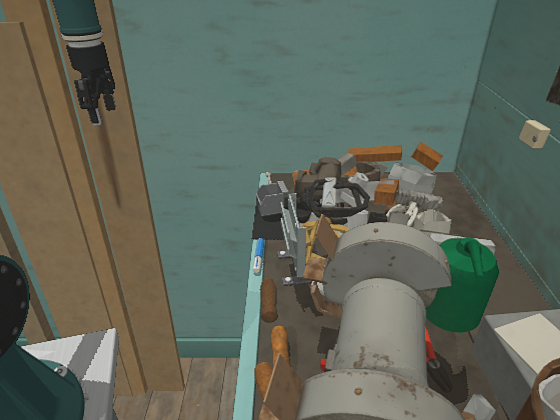

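Scene: bin near (335,268), panel near (262,195), marker at (293,212), spanner at (375,315). Side: panel edge-on near (290,230), bin near (272,200). I'll zoom in.

Run:
```python
import cv2,numpy as np
a=cv2.imread("pics/scene0.png")[160:310,225:365]; b=cv2.imread("pics/side0.png")[170:295,245:330]
a=cv2.resize(a,None,fx=4,fy=4,interpolation=cv2.INTER_CUBIC); cv2.imwrite("pics/sc.png",a)
b=cv2.resize(b,None,fx=4.8,fy=4.8,interpolation=cv2.INTER_CUBIC); cv2.imwrite("pics/sd.png",b)
```

```text
(no output)
```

View pics/sc.png

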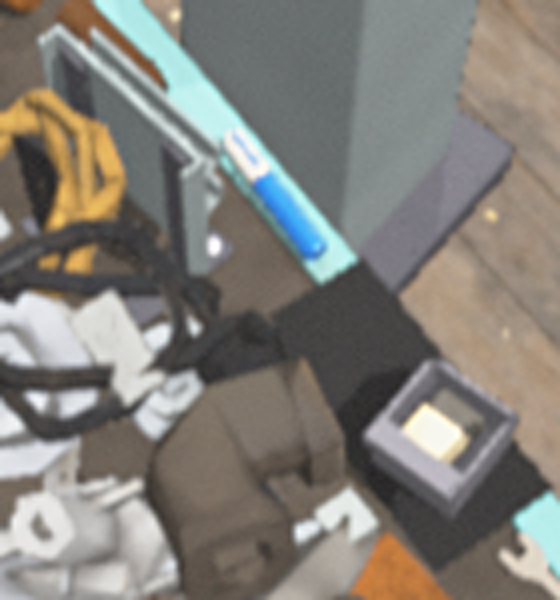

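View pics/sd.png

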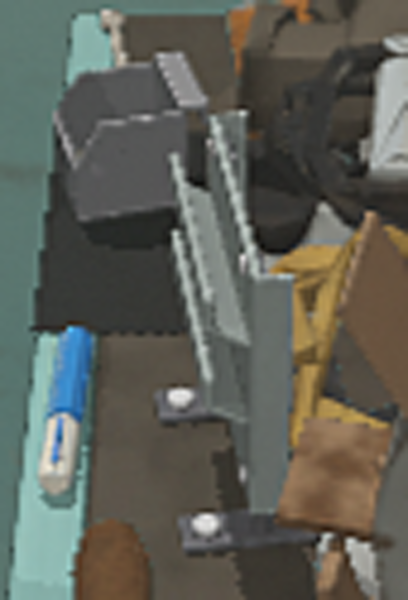

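```bash
cat > fit.py <<'E'
import numpy as np
from scipy.optimize import least_squares
S=dict(K=np.array([[390.8818,0,284.4354],[0,390.8818,207.9306],[0,0,1]]),T=np.array([[-.6445,.6621,-.3824,.8255],[.7646,.5537,-.33,.5821],[-.0068,-.5051,-.863,.8463],[0,0,0,1]]))
D=dict(K=np.array([[403.6831,0,281.7317],[0,403.6831,207.676],[0,0,1]]),T=np.array([[.9686,-.1484,.1994,.3288],[-.2483,-.5389,.805,-.392],[-.012,-.8292,-.5588,.5887],[0,0,0,1]]))
def proj(c,P):
    q=(np.asarray(P)-c["T"][:3,3])@c["T"][:3,:3]; q=q@c["K"].T; return q[:,:2]/q[:,2:]
def w(p,P):
    c,s=np.cos(p[2]),np.sin(p[2]); P=np.array(P)/1000.
    return np.c_[p[0]+c*P[:,0]-s*P[:,1],p[1]+s*P[:,0]+c*P[:,1],P[:,2]+p[3]]
def fit(obs,p0,dz=False):
    def r(p):
        p=np.r_[p,0][:4]; o=[]
        for c,l in obs:
            uv=np.array([a[1] for a in l],float); o.append((proj(c,w(p,[a[0] for a in l]))-uv).ravel())
        return np.concatenate(o)
    s=least_squares(r,p0,loss="soft_l1",f_scale=1); return s.x,r(s.x).reshape(-1,2)
E
cat > f1.py <<'E'
from fit import *
np.set_printoptions(precision=4,suppress=True)
sc=lambda u,v:((u+.5)/4-.5+225,(v+.5)/4-.5+160)
sd=lambda u,v:((u+.5)/4.8-.5+245,(v+.5)/4.8-.5+170)
B=[(S,[((42,-28,62),sc(365,440)),((42,28,62),sc(452,515))]),
(D,[((-15,-28,58),sd(105,125)),((-30,-28,34),sd(75,175)),((-30,-28,0),sd(80,222)),((30,-28,0),sd(187,205)),((42,-28,62),sd(207,103)),((42,28,62),sd(183,50))])]
P=[(S,[((-16,-53,135),sc(90,32)),((-16,53,135),sc(218,155)),((0,-60,148),sc(50,30)),((0,60,148),sc(195,162))]),
(D,[((-16,53,135),sd(172,152)),((-16,-53,135),sd(212,300)),((-16,53,95),sd(175,232)),((-16,-53,95),sd(210,382)),((0,60,148),sd(210,115)),((0,-60,148),sd(255,275))])]
for n,o,p0 in(("bin",B,[.4,.3,0]),("panel",P,[.45,.1,0])):
    for q in(p0,p0+[0.]):
        p,r=fit(o,q); print(n,p); 
        print(r.T)
E
python3 f1.py
```

```text
bin [ 0.5094  0.4615 -0.0117]
[[ 0.6626  0.0525 -0.4169  0.2591 -0.2275  0.4388  0.7387  0.3379]
 [ 0.3505 -1.8387  0.075  -1.3644  0.016   0.1435  0.1659  0.2558]]
bin [ 0.5095  0.462  -0.0158 -0.0005]
[[ 0.7536  0.0716 -0.4446  0.2311 -0.2554  0.4164  0.7177  0.4045]
 [ 0.5386 -1.5744  0.1407 -1.3188  0.0522  0.2334  0.2809  0.3605]]
panel [ 0.5055  0.2298 -0.1189]
[[ 0.4267  0.4388  2.3323  2.7332  0.9992  0.2042  0.6089  0.6624  0.2596
   0.5186]
 [ 0.0335 -1.5562 -0.7992 -0.0832  0.0668  0.2764 -0.7486 -0.0569  0.0155
   1.3253]]
panel [ 0.5055  0.2298 -0.1189 -0.0001]
[[ 0.4409  0.4516  2.3473  2.7465  0.9961  0.2     0.6059  0.6584  0.256
   0.5135]
 [ 0.0629 -1.5274 -0.7692 -0.0539  0.0894  0.2986 -0.7279 -0.0368  0.0388
   1.3483]]
```

Bin ≈ (0.509, 0.462), yaw −0.01; panel ≈ (0.5055, 0.230), yaw −0.12. Moving above the bin for a close look.

Call:
servo_tool --targets '[0,0,0,-6.7,0,0,0,-6.7,-30,-9.5,4,0,-30,-9.5,4,0,-30,-9.5,4,0,-30,-9.5,4,0,-30,-9.5,4,0,-30,-9.5,4,0,-30,-9.5,4,0,-30,-9.5,4,0,-30,-9.5,4,0,-30,-9.5,4,0,-30,-9.5,4,0,-30,-9.5,4,0,0,0,0,0,0,0,0,0]' --gripper 85 --squeeze 30

```text
clock: 1.75
eef_pos: [0.5068, 0.4612, 0.356]
ee_rot: [0.009, 1.0, -0.0, -0.001]
contact_force: [0.4, 0.0, -0.5]
finger_gap: 0.0851
finger_force: 0.0
```

```bash
cat > snap.py <<'E'
import sys,cv2,numpy as np,pickle
from plant import arm
np.set_printoptions(precision=4,suppress=True)
s=arm.observe(); c=arm.capture("wrist"); pickle.dump((s,c),open(f"pics/{sys.argv[1]}.pkl","wb"))
cv2.imwrite(f"pics/{sys.argv[1]}.png",c["img"][:,:,::-1])
print(s["clock"],s["eef_pos"],s["ee_rot"],s["contact_force"],s["finger_gap"])
E
python3 snap.py w1; python3 -c "
import cv2;a=cv2.imread('pics/w1.png');cv2.imwrite('pics/w1b.png',cv2.resize(a,(800,600),interpolation=cv2.INTER_CUBIC))"
```

```text
1.75 [0.5068 0.4612 0.356 ] [ 0.0087  1.     -0.0003 -0.0007] [ 0.4034  0.0254 -0.5257] 0.08509862123570387
```

View pics/w1b.png

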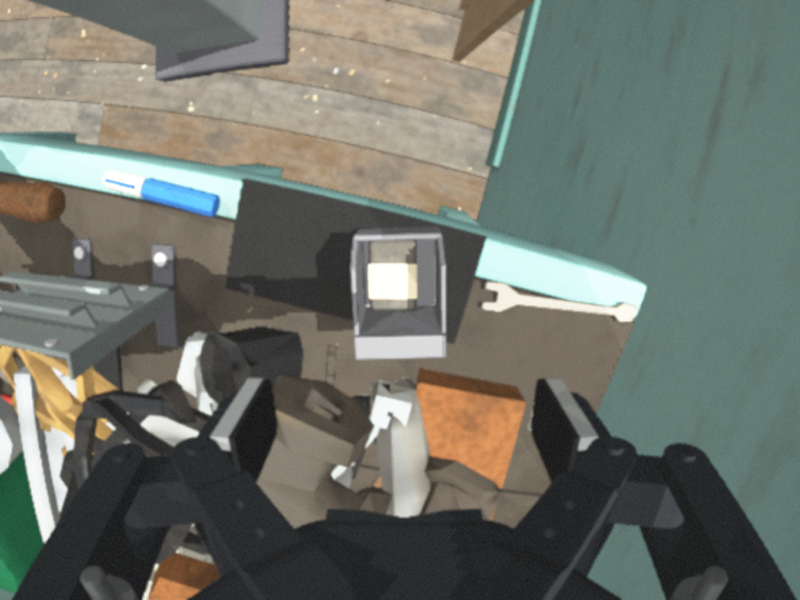

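Wrist view: bin at (400,290), lip at the bottom edge (356..446, 358), block inside, yaw nearly aligned with the tool; panel on the left at (80,310), fingers clear of everything.

```bash
cat > wf.py <<'E'
import pickle,numpy as np
from scipy.spatial.transform import Rotation as R
from scipy.optimize import least_squares
from fit import w
def wproj(s,c,P):
    T=np.eye(4);T[:3,:3]=R.from_quat(s["ee_rot"]).as_matrix();T[:3,3]=s["eef_pos"];T=T@c["hand_eye"]
    q=(np.asarray(P)-T[:3,3])@T[:3,:3]; rr=np.hypot(q[:,0],q[:,1]); th=np.arctan2(rr,q[:,2]); K=c["mtx"]
    return np.c_[K[0,0]*th*q[:,0]/rr+K[0,2],K[1,1]*th*q[:,1]/rr+K[1,2]]
def wfit(name,l,p0,k=1/1.42857,off=(0,0)):
    s,c=pickle.load(open(f"pics/{name}.pkl","rb"))
    uv=(np.array([a[1] for a in l])+.5)*k-.5+np.array(off)
    f=lambda p:(wproj(s,c,w(np.r_[p,0][:4],[a[0] for a in l]))-uv).ravel()
    r=least_squares(f,p0,loss="soft_l1"); return r.x,f(r.x).reshape(-1,2)
E
python3 - <<'E'
from wf import *
np.set_printoptions(precision=4,suppress=True)
l=[((42,-28,62),(356,358)),((42,28,62),(446,357)),((27,-28,62),(357,337)),((27,28,62),(444,335)),((-30,-28,34),(356,234)),((-30,28,34),(440,234))]
for p0 in([.51,.46,0],[.51,.46,0,0]):
    p,r=wfit("w1",l,p0);print(p);print(r.T)
E
```

```text
[ 0.5082  0.4584 -0.0001]
[[-0.0786 -0.1399 -1.7194  1.5073 -0.8465  2.0416]
 [ 0.1739 -0.1262 -0.7444 -0.3959  1.3493  0.1941]]
[ 0.5086  0.4584  0.0012 -0.0013]
[[ 0.0705 -0.282  -1.5855  1.3383 -0.8034  1.8069]
 [ 0.0946 -0.2772 -0.7511 -0.4768  1.6613  0.4295]]
```

Call:
servo_tool --targets '[-2,-2,0,-0.8,0,0,18.5,0,0,0,18.5,0,0,0,18.5,0,0,0,18.5,0,0,0,18.5,0,0,0,18.5,0,0,0,18.5,0,0,0,18.5,0,0,0,18.5,0,0,0,0,0,0,0,0,0]'

```text
clock: 3.0
eef_pos: [0.5077, 0.46, 0.1904]
ee_rot: [0.0, 1.0, -0.0, -0.0]
contact_force: [0.8, 0.4, 0.5]
finger_gap: 0.0851
finger_force: 0.0
```

Call:
servo_tool --targets '[0,0,0,0,0,0,0,0,0,0,0,0,0,0,0,0,0,0,0,0,0,0,0,0,0,0,0,0,0,0,0,0]' --gripper 40 --squeeze 40

```text
clock: 3.8
eef_pos: [0.5088, 0.4599, 0.1917]
ee_rot: [0.001, 1.0, 0.001, 0.001]
contact_force: [-0.5, -0.7, 6.7]
finger_gap: 0.0554
finger_force: 43.9
```

Call:
servo_tool --targets '[0,0,-6,0,0,0,-12,0,0,0,-18,0,0,0,-20,0,0,0,-20,0,0,0,-20,0,0,0,-14,0,0,0,-5,0,0,0,0,0,0,0,0,0]'

```text
clock: 4.8
eef_pos: [0.5081, 0.4593, 0.3043]
ee_rot: [0.001, 1.0, -0.0, -0.001]
contact_force: [-0.3, -0.1, -2.5]
finger_gap: 0.0558
finger_force: 43.0
```

Call:
servo_tool --targets '[4,-8,0,0,8,-14,0,0,10,-20,0,0,10,-20,0,0,10,-20,0,0,10,-20,0,0,10,-20,0,0,10,-20,0,0,10,-20,0,0,10,-20,0,1,7,-20,0,2,3,-12,0,2,1,-4,0,1.8,0,0,0,0,0,0,0,0,0,0,0,0]'

```text
clock: 6.4
eef_pos: [0.4042, 0.2429, 0.3053]
ee_rot: [0.06, 0.998, 0.0, 0.0]
contact_force: [0.8, -0.5, -2.0]
finger_gap: 0.0553
finger_force: 43.1
```

```bash
python3 snap.py w2; python3 -c "
from plant import arm
import cv2,numpy as np
a=cv2.imread('pics/w2.png');b=arm.capture('side')['img'][:,:,::-1];cv2.imwrite('pics/sd2.png',b)
b=cv2.resize(b[150:300,220:340],None,fx=3.6,fy=3.6,interpolation=cv2.INTER_CUBIC)
a=cv2.resize(a[60:330,100:470],(368,268))
o=np.zeros((540,800,3),np.uint8);o[:540,:432]=b;o[:268,432:]=a;cv2.imwrite('pics/c2.png',o)"
```

```text
6.4 [0.4042 0.2429 0.3053] [0.0599 0.9982 0.0002 0.0003] [ 0.799  -0.4905 -1.9519] 0.055317529924196904
```

View pics/c2.png

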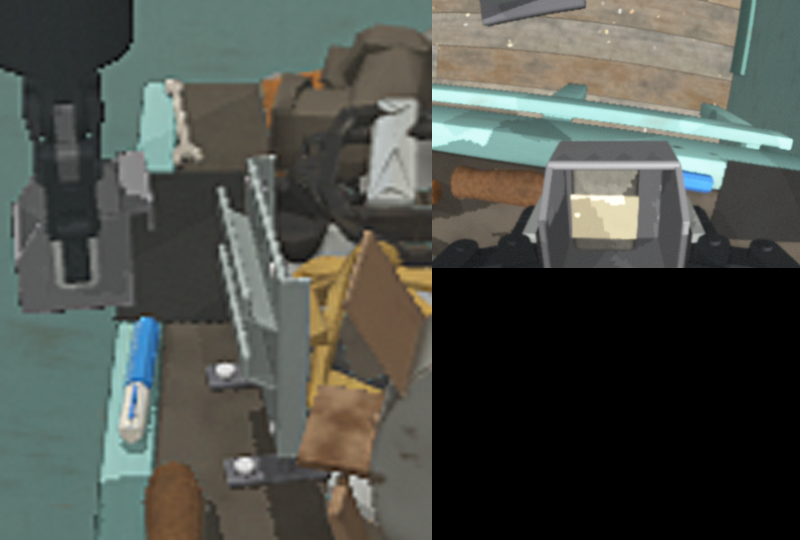

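Side view: bin held level at left (75,240 in crop), panel louvres at (240,270), block in the bin. I'll refine the panel from the earlier, closer wrist picture.

```bash
python3 -c "
import cv2
a=cv2.imread('pics/w1.png')[160:280,0:150];cv2.imwrite('pics/w1p.png',cv2.resize(a,None,fx=5,fy=5,interpolation=cv2.INTER_CUBIC))"
```

```text
(no output)
```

View pics/w1p.png

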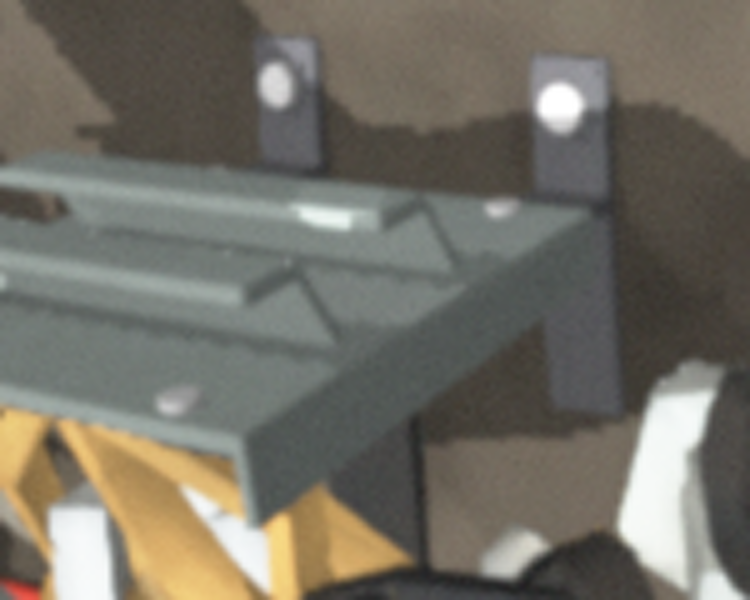

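Run:
```python
from wf import *
np.set_printoptions(precision=4,suppress=True)
s,c=pickle.load(open("pics/w1.pkl","rb"))
o=[((-18,53,135),(242,292)),((-14,53,135),(248,303)),((-18,53,95),(380,215)),((-14,53,95),(383,228)),((0,60,148),(248,437))]
L=[((-18,0,135),(0,257)),((-14,0,135),(0,272)),((0,0,148),(0,385))]
def f(p,fy=None):
    yaw=p[2] if fy is None else fy
    P=[a[0] for a in o]+[(a[0][0],p[3+i]*100,a[0][2]) for i,a in enumerate(L)]
    uv=(np.array([a[1] for a in o+L])+.5)/5-.5+[0,160]
    return (wproj(s,c,w([p[0],p[1],yaw,0],P))-uv).ravel()
r=least_squares(f,[.5,.23,-.12,0,0,0],loss="soft_l1");print(r.x);print(f(r.x).reshape(-1,2).T)
r=least_squares(f,[.5,.23,-.12,0,0,0],loss="soft_l1",kwargs=dict(fy=-.119));print(r.x);print(f(r.x,-.119).reshape(-1,2).T)
```

```text
[ 0.5047  0.2304 -0.1049 -0.0709 -0.0838  0.0162]
[[ 0.3237 -0.1861  0.3344  0.1643 -0.634   0.095  -0.072  -0.0677]
 [-1.2098  1.586  -0.5167  1.3552 -0.4858 -0.8751  0.5241  0.3414]]
[ 0.5043  0.2301 -0.0183 -0.0686 -0.0803  0.0214]
[[ 0.3436 -0.2165  0.3346  0.116  -0.8215  0.1365  0.0082  0.0152]
 [-0.7996  1.9838 -0.1491  1.714  -0.0041 -1.4415 -0.0469 -0.0666]]
```

Both estimates agree: panel (0.505, 0.230), yaw ≈ −0.11. I'll lower to just above louvre height and feel for the back wall touching the louvre.

Call:
servo_tool --targets '[-3,0,3,0,-6,0,5,0,-8,-1,5,0,-8,0,4,0,-8,0,1,0,-6,0,0,0,-4,0,0,0,-2,0,0,0,0,0,0,0,0,0,0,0]'

```text
clock: 7.5
eef_pos: [0.448, 0.2358, 0.2872]
ee_rot: [0.06, 0.998, -0.0, -0.0]
contact_force: [-0.2, 0.3, -2.8]
finger_gap: 0.0555
finger_force: 43.1
```

Call:
servo_tool --targets '[-1,0,0,0,-1,0,0,0,-1,0,0,0,-1,0,0,0,0,0,0,0]'

```text
clock: 8.0
eef_pos: [0.4524, 0.2354, 0.2872]
ee_rot: [0.06, 0.998, -0.0, 0.0]
contact_force: [-0.3, 0.0, -2.5]
finger_gap: 0.0557
finger_force: 43.1
```

Call:
servo_tool --targets '[-1,0,0,0,-1,0,0,0,0,0,0,0]'

```text
clock: 8.3
eef_pos: [0.4544, 0.2351, 0.2872]
ee_rot: [0.06, 0.998, -0.0, 0.0]
contact_force: [0.2, 1.2, -1.9]
finger_gap: 0.0557
finger_force: 43.1
```

Call:
servo_tool --targets '[-1,0,0,0,-1,0,0,0,0,0,0,0]'

```text
clock: 8.6
eef_pos: [0.4564, 0.2348, 0.2872]
ee_rot: [0.06, 0.998, -0.0, 0.0]
contact_force: [0.1, 0.8, -2.3]
finger_gap: 0.0555
finger_force: 43.1
```

Call:
servo_tool --targets '[-1,0,0,0,0,0,0,0]'

```text
clock: 8.8
eef_pos: [0.4573, 0.2347, 0.2872]
ee_rot: [0.06, 0.998, -0.0, 0.0]
contact_force: [0.0, -0.4, -2.2]
finger_gap: 0.0559
finger_force: 43.1
```

Call:
servo_tool --targets '[-1,0,0,0,0,0,0,0]'

```text
clock: 9.0
eef_pos: [0.4579, 0.2346, 0.2871]
ee_rot: [0.06, 0.998, -0.0, -0.0]
contact_force: [-1.2, 0.5, -1.6]
finger_gap: 0.0558
finger_force: 43.2
```

Call:
servo_tool --targets '[-1,0,0,0,0,0,0,0]'

```text
clock: 9.2
eef_pos: [0.4582, 0.2345, 0.287]
ee_rot: [0.06, 0.998, -0.0, -0.001]
contact_force: [-5.3, 2.1, 1.2]
finger_gap: 0.0554
finger_force: 43.4
```

Contact at about x = 0.4577. Back off to mid-slot, then lower.

Call:
servo_tool --targets '[2,0,0,0,2,0,0,0,0,0,0,0,0,0,2,0,0,0,3,0,0,0,3,0,0,0,2,0,0,0,2,0,0,0,0,0]'

```text
clock: 10.1
eef_pos: [0.4551, 0.2349, 0.2748]
ee_rot: [0.06, 0.998, -0.0, -0.0]
contact_force: [0.7, 1.7, -2.0]
finger_gap: 0.0558
finger_force: 43.2
```

Call:
servo_tool --targets '[0,0,1,0,0,0,1,0,0,0,1,0,0,0,1,0,0,0,0,0]'

```text
clock: 10.6
eef_pos: [0.4552, 0.2349, 0.2711]
ee_rot: [0.06, 0.998, -0.0, -0.0]
contact_force: [0.3, -0.1, -1.6]
finger_gap: 0.0555
finger_force: 43.2
```

Call:
servo_tool --targets '[0,0,1,0,0,0,1,0,0,0,0,0]'

```text
clock: 10.9
eef_pos: [0.4551, 0.235, 0.2691]
ee_rot: [0.06, 0.998, -0.0, -0.0]
contact_force: [0.2, 0.4, -2.2]
finger_gap: 0.056
finger_force: 43.2
```

Call:
servo_tool --targets '[0,0,1,0,0,0,0,0]'

```text
clock: 11.1
eef_pos: [0.4551, 0.2349, 0.2681]
ee_rot: [0.06, 0.998, -0.0, -0.0]
contact_force: [-0.2, -0.6, -1.6]
finger_gap: 0.0552
finger_force: 43.2
```

Call:
servo_tool --targets '[0,0,1,0,0,0,0,0]'

```text
clock: 11.3
eef_pos: [0.4551, 0.2349, 0.2671]
ee_rot: [0.06, 0.998, -0.0, -0.0]
contact_force: [-0.4, -0.2, -3.1]
finger_gap: 0.0556
finger_force: 43.2
```

Call:
servo_tool --targets '[0,0,1,0,0,0,0,0]'

```text
clock: 11.5
eef_pos: [0.4552, 0.235, 0.2666]
ee_rot: [0.06, 0.998, 0.0, 0.0]
contact_force: [-1.0, -0.3, 2.5]
finger_gap: 0.0556
finger_force: 43.7
```

```bash
cat > sv.py <<'E'
from plant import arm
import cv2,sys
b=arm.capture('side')['img'][:,:,::-1][160:290,225:345]
cv2.imwrite(sys.argv[1],cv2.resize(b,None,fx=4.6,fy=4.6,interpolation=cv2.INTER_CUBIC))
E
python3 sv.py pics/sd3.png
```

```text
(no output)
```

View pics/sd3.png

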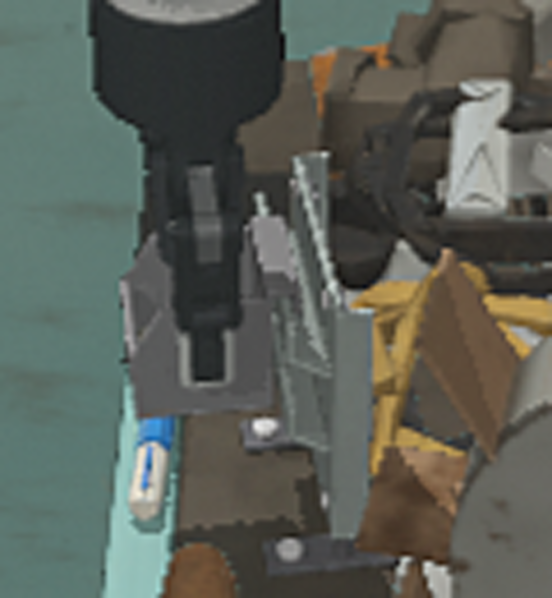

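The lip (275,255) sits behind the upper louvre, whose end shows at (262,205); the bin is level and central. Releasing and rising straight up.

Call:
servo_tool --targets '[0,0,0,0,0,0,0,0,0,0,0,0,0,0,0,0,0,0,0,0,0,0,0,0,0,0,0,0,0,0,0,0]' --gripper 85

```text
clock: 12.35
eef_pos: [0.4552, 0.2349, 0.2662]
ee_rot: [0.06, 0.998, -0.0, -0.0]
contact_force: [-0.6, 0.6, -0.1]
finger_gap: 0.0851
finger_force: 0.0
```

Call:
servo_tool --targets '[0,0,-5,0,0,0,-10,0,0,0,-15,0,0,0,-20,0,0,0,-20,0,0,0,-20,0,0,0,-20,0,0,0,-10,0,0,0,0,0,0,0,0,0]'

```text
clock: 13.35
eef_pos: [0.4549, 0.2349, 0.386]
ee_rot: [0.06, 0.998, -0.0, -0.0]
contact_force: [0.1, -0.5, -0.6]
finger_gap: 0.0853
finger_force: 0.0
```

```bash
python3 sv.py pics/sd4.png
```

```text
(no output)
```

View pics/sd4.png

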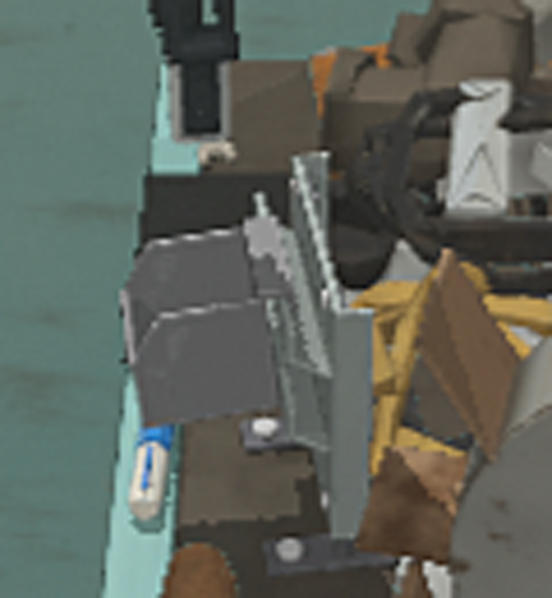

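The bin hangs on the top louvre with a slight forward droop, its lip (265,245) behind the louvre. The gripper is clear, and the marker (148,470) hasn't moved.

```bash
python3 -c "
from plant import arm
print(arm.hand_in())"
```

```text
the job is handed in; nothing more can be done
None
```

The bin hangs by its lip on the top louvre, near the middle, drooping slightly forward; the gripper is clear, and the job was handed in after about 13 s of the 40 s. The hand-in returned no verdict, and I took no picture of the block in the bin, the spanner or the full handle after letting go.

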